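# Move a spark-guard door from its storage stand to the welding fixture

## Robot

A 7-joint arm with a two-finger parallel gripper is mounted at the origin on the work surface. World frame = base frame: x ahead of the robot, y to its left, z up, the work surface at z = 0. Lengths are in m, angles in rad, forces in N, time in s.
With the tool pointing down it reaches from about 0.425 to 0.925 m from the base axis. Payload 6.8 kg.
Tool frame: the origin (TCP) lies at the very end of the fingers, on their centre line; the grasp point (between the pads) lies 19 mm behind it; y points along the fingers, z is the direction in which the jaws open and shut, and the axes are right-handed (so a half turn about y gives the same grasp; the last joint's range is limited). The gripper opens to 85 mm and grips with 20 to 120 N. Pads are 22 mm wide; open, the fingers measure 114 mm over their backs; the gripper's body (76 mm by 85 mm) begins 54 mm behind the grasp point. The pads swing forward as they close: fully open they stand 13 mm farther back than shut.
Start: joints at [1.004, 0.477, 0.022, 1.555, -0.011, 1.109, -0.083], TCP at [0.299, -0.605, 0.231] pointing down, gripper open.
Joint ranges: [-2.96, 2.96], [-0.34, 2.1], [-1.41, 1.46], [0.24, 2.44], [-1.37, 4.51], [0.17, 1.92], [-2.96, 2.96]. Speed limits (rad/s): [2.39, 2.39, 3.14, 3.14, 3.14, 3.14, 3.14].

## Interface

Orientations are given as a rotation vector (axis times angle).
In Python, from bench import r gives the robot as it stands.
- The arm moves only by the tool drive_tool, never from a script. Its argument "series" is a list of rows, each a list of 7 numbers: the shift along the tool's x, y, z in mm, then the turn, a rotation vector about the tool's x, y, z in degrees, then the finger opening in mm, from 0 to 85.4. In form: [[tx, ty, tz, wx, wy, wz, grip], ...]. A call has 1 to 5 rows; each row is the pose to reach, as a shift and turn from the pose measured when the call began, along the tool's axes at that moment; what a row does not reach only later rows make up. A row lasts 1/10 s, in which the tool goes at most 50 mm and 8.59 degrees, less where a joint would pass 70% of its speed; a pose out of reach is approached as far as the arm can. A call with a gripper value outside its range is refused whole. The fingers move at their own pace and stop on an object; "squeeze" is the grip in N (left out, the last holds). Time passes only in rows, so rows that repeat a pose let the fingers close. It gives the time, the measured TCP pose, the force and the opening at its end, in the units of the state.
- r.get_obs(): the state, without advancing time (a new reading comes with each control period).
- r.grab_frame(name): name is "scene" or "top" or "wrist"; returns a dict with "frame" (384x512x3 uint8, blue, green, red), "intrinsics" (3x3 intrinsics, pixels), "rvec" (rotation vector, rad) and "tvec" (3), from world to camera coordinates, as OpenCV has them. Camera axes: x right, y down, z forward; pixel columns grow to the right and rows downward; lengths in m; the calibration is good to about 2 mm. A picture is of the moment at which its call begins. There is no depth.
- r.hand_in(): hands the job in, once; it reports no verdict.
The state is a dict: "clock": time; "joints": joint angles; "qvel": joint speeds; "tau": joint torques, N m; "tcp_pos": TCP position; "orientation": TCP orientation; "contact_force": force on the tool from outside, world axes, zero at the start; "moment": the same for the moment, N m; "grip_width": finger opening in m.
Only numpy, scipy, OpenCV 4.12 (cv2) and the standard library are available. Lean on these libraries where they do the work, as an engineer would, in place of code of your own. Each camera call takes 0.05 s, during which the arm holds its last target.

## Task

Take the small hanging spark-guard door off its storage stand: pinch its sprung hinge pin back, then lift the door straight out of its saddles. Hang it on the empty welding fixture, both hinge ends fully down in the saddles, and let the pin spring back out through its hole. Feel your way without forcing or knocking it, let go, and leave the other things on the bench where they are.

Things in the scene. Friction and masses are not known exactly. Their poses are not given: they have to be found in the camera images.
- guard: Aluminium spark-guard door with a green pane, about 0.45 kg (sizes here in mm). Origin: middle of its hinge barrel; y along the barrel towards the sprung pin, z up, pane hanging down. Barrel 24 diameter, 110 long (shoulders at y = +-55); a stub of 12 diameter sticks out 12 more from each shoulder. Pinched by its tabs (point guard_grip) it is held with its pin back in one grasp.
- guard_grip (a point): Grasp point, 43 above the barrel axis at guard y = -2, midway between two upright flat tabs when pinched together. Each is 26 wide in x, 5 thick in y, top 58 above the axis: a fixed lug, outer face at guard y = -25, and the pin's thumb tab, outer face at y = +33 sprung out, +21 fully pulled (so 58 wide, 46 when pinched). Keep fingertips 17 or more above the axis: saddles reach 14 above it.
- guard_pane (a point): Middle of the pane's lower edge, 70 below the barrel axis. The pane in its frame is 80 wide (guard y = -40 to +40) and 5 thick in x, centred under the barrel.
- guard_pin (a joint): Sprung hinge pin in the barrel, 7 diameter: 0 = sprung fully out (tip at guard y = +80), 0.012 m = fully pulled (tip at y = +68). The spring pushes out with 6 N at 0 and 9.6 N at 0.012. Held back only while pinched.
- stand: Storage stand, on which the door hangs at the start: steel base 110 x 180 x 12 with two painted saddle plates and, on the +y side, a keeper plate. Origin: centre of the base's underside; z up, y along the hinge. Fixed. The hung door's axes point as the stand's, with 2.5 play each way along y and 1 in x.
- stand_axis (a point): Hinge axis midway between the stand's saddles, 98 above the bench; the hung door's origin is here. Saddle plates: 8 thick, inner faces at y = +-57.5 from here, slots open upward, 14 wide in x, flared to 30 at the top, 14 above the axis. Keeper plate: y = +71 to +77, same top, with an 11 x 11 closed hole on the axis for the pin.
- fixture: Welding fixture, empty at the start: base 165 x 220 x 12, a square tube in a jig along its far side (x = 65 to 95, up to z = 79). Origin: underside, below the hinge axis; z up, y along the hinge. Fixed. It carries saddles and keeper (on +y) like the stand's, same measures and height, on a carriage clamped 0 to 13 either way along y from the middle; the carriage itself is not measured.
- fixture_axis (a point): Point on the fixture's hinge axis, 98 up, over its origin; carriage middle is within 13 of it along y. See or feel where: e.g. with the door 20 to 35 above its hung height the pane is between the saddle plates (17.5 free each way when centred) and can touch a plate's inner face. Lowered over 2.5 off centre along y, the barrel or a stub jams on top of the plates, 14 or more too high.
- clamp: Bystander: bar clamp lying flat, 230 x 80 x 25, origin under the middle of its bar. Leave alone.
- offcut: Bystander: square aluminium tube offcut 80 x 30 x 30, origin at the centre of its underside. Leave alone.
- tin: Bystander: grey tin, 60 diameter, 100 tall, origin at the centre of its underside. Leave alone.
There are look-alikes about, which are no part of the job. What is shaped like the stand but red is not meant.

How it is judged:
On the way, in this order (a step that is already met when the one before it is completed fails the run):
1. the pin is pulled at least 10 mm while the door still hangs in the stand (value of joint guard_pin above 0.01 m and distance between guard and stand below 0.106 m), for 0.1 s.
2. the door is lifted clear of the stand (distance between guard and stand above 0.19 m), for 0.1 s.
At the end, for the whole second after the job is handed in: The door hangs in the fixture's saddles: origin 98 mm (+-2.5) above the fixture's underside, within 3 mm of the hinge axis in x and 18 mm of the fixture's origin in y, barrel aligned to 0.06 rad, pane within 0.35 rad of upright, pin out (joint under 3 mm), at rest (under 0.05 m/s) (z of guard in the frame of fixture between 0.0955 and 0.1005 m and x of guard in the frame of fixture between -0.003 and 0.003 m and y of guard in the frame of fixture between -0.018 and 0.018 m and value of joint guard_pin below 0.003 m and angle between the y axis of guard and the y axis of fixture, either way round below 0.06 rad and angle between guard's own z axis and vertical below 0.35 rad and linear speed of guard below 0.05 m/s); the robot touches nothing.
It fails at once if the door is pressed or knocked against the fixture with more than 30 N (contact force between guard and fixture above 30 N).
It fails at once if the door is forced against the storage stand with more than 60 N (contact force between guard and stand above 60 N).
It fails at once if a bystander is moved by more than 20 mm (distance of any of clamp, offcut, tin from where it was at the start of the episode above 0.02 m).
It also fails if it takes over 51 s, if anything falls off the work surface, if the arm or the gripper's body presses on something with over 40 N, if the wrist force passes 120 N, or if a joint passes its speed limit or range.

## Working session

There is one attempt and no reset: what is moved stays moved. The work goes in short steps, Python scripts to look and compute and a tool call to move; the robot and the scene stay as the last step left them, time stands still between calls to the robot, and variables do not carry over. Pictures are saved under pics/ and viewed, and the job is handed in when it is done.

Besides the shell and the picture viewer there is one more tool, called after "Request:" as name(argument=value, ...), one argument or row to a line, values as JSON. drive_tool: Moves the arm, as the interface text tells. Its arguments: {"type":"object","properties":{"series":{"type":"array","items":{"type":"array","items":{"type":"number"}}},"squeeze":{"type":"number"}},"required":["series"]}

```bash
ls; mkdir -p pics; cat > h.py <<'E'
import numpy as np,cv2
from bench import r
def snap(n,f):
    d=r.grab_frame(n); cv2.imwrite('pics/'+f+'.png',d['frame']); np.savez('pics/'+f+'.npz',**{k:np.array(v) for k,v in d.items()}); return d
def load(f): return dict(np.load('pics/'+f+'.npz'))
def cam(d):
    R=cv2.Rodrigues(np.array(d['rvec'],float))[0]; t=np.array(d['tvec'],float).ravel(); return R,t,np.array(d['intrinsics'])
def ray(d,u,v):
    R,t,K=cam(d); return -R.T@t, R.T@(np.linalg.inv(K)@np.array([u,v,1.]))
def onz(d,u,v,z):
    o,k=ray(d,u,v); return o+k*(z-o[2])/k[2]
def proj(d,p):
    R,t,K=cam(d); return cv2.projectPoints(np.array(p,float).reshape(-1,3),cv2.Rodrigues(R)[0],t,K,None)[0].reshape(-1,2)
def st():
    o=r.get_obs(); return o
E
python3 - <<'E'
from h import *
o=st()
print(o)
for n in ['scene','top','wrist']:
    d=snap(n,n+'0'); R,t,K=cam(d); print(n,-R.T@t,R[2],K[0,0])
E
```

```text
pics
{'clock': 0.0, 'joints': array([ 1.00389342,  0.47781232,  0.02236678,  1.55644356, -0.0114895 ,
        1.10931109, -0.08309191]), 'qvel': array([ 0.00068972,  0.00102903,  0.00054626, -0.00031039,  0.00027428,
       -0.00166944,  0.00076744]), 'tau': array([ 7.12628753e-04, -5.96447539e+01,  1.60817306e+00, -2.81197947e+01,
        1.24863055e-02,  9.34629614e-03, -3.25514415e-07]), 'tcp_pos': array([ 0.29864729, -0.60467843,  0.23032139]), 'orientation': array([-0.45982481,  1.96841465, -1.96487151]), 'contact_force': array([ 0.31468744, -0.73576859,  0.26492348]), 'moment': array([ 0.00630072, -0.00020837,  0.00808382]), 'grip_width': 0.08544556855785237}
scene [ 1.2841159  -0.2165194   0.63006243] [-0.74307084  0.34330644 -0.57444445] 413.94653953853054
top [0.4494258  0.10556287 0.95010033] [ 0.17653178 -0.0292108  -0.9838614 ] 381.17602213710825
wrist [ 0.3606108  -0.57499391  0.37298415] [-0.24228885 -0.11799059 -0.96300277] 305.9594911086689
```

View pics/scene0.png

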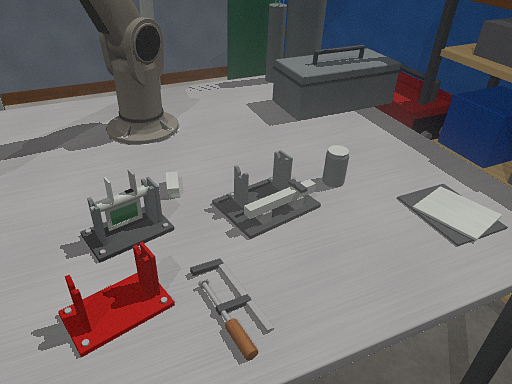

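View pics/top0.png

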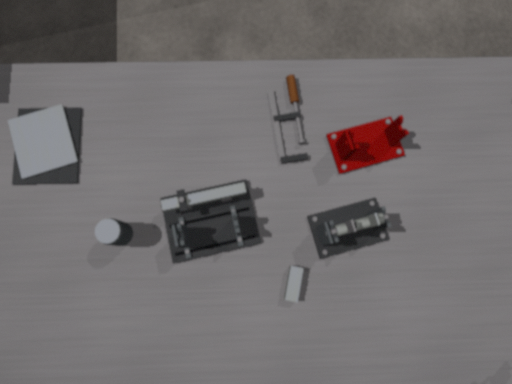

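View pics/wrist0.png

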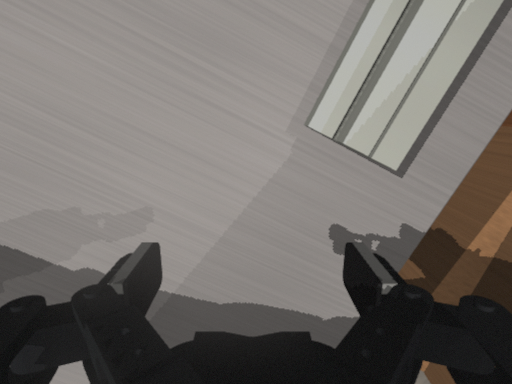

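Scene and top show the door on the grey stand (scene ~125,215; top ~350,228), the empty fixture (scene ~265,200; top ~212,222), and the red decoy. The wrist view shows only bare bench. I'll enlarge the two stands.

```bash
python3 - <<'E'
from h import *
a=load('top0')['frame']; b=load('scene0')['frame']
t1=cv2.resize(a[185:265,300:400],(800,600)[:1]*1+(640,) if 0 else (800,640))[:600]
cv2.imwrite('pics/a1.png',cv2.resize(a[190:265,300:400],(800,600),interpolation=cv2.INTER_CUBIC))
cv2.imwrite('pics/a2.png',cv2.resize(a[175:265,150:270],(800,600),interpolation=cv2.INTER_CUBIC))
cv2.imwrite('pics/a3.png',cv2.resize(b[165:255,70:190],(800,600),interpolation=cv2.INTER_CUBIC))
cv2.imwrite('pics/a4.png',cv2.resize(b[145:235,205:325],(800,600),interpolation=cv2.INTER_CUBIC))
E
```

```text
(no output)
```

View pics/a1.png

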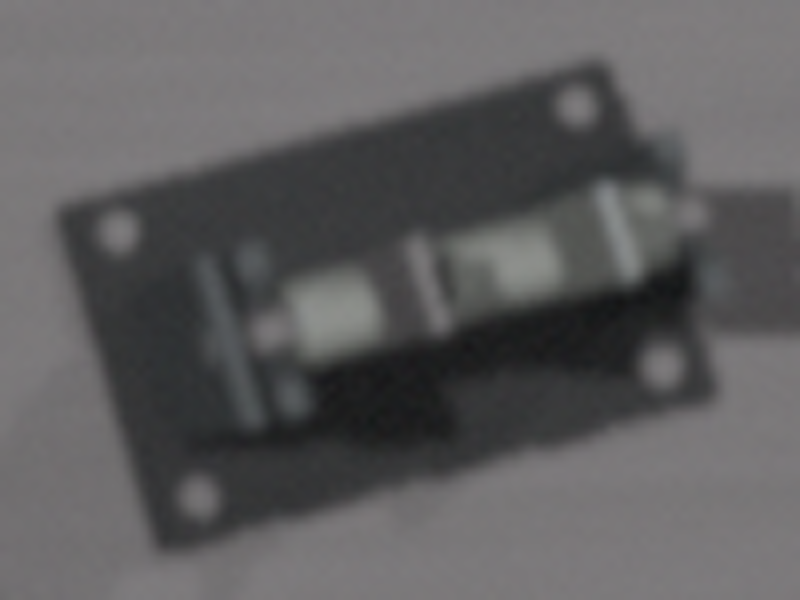

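View pics/a2.png

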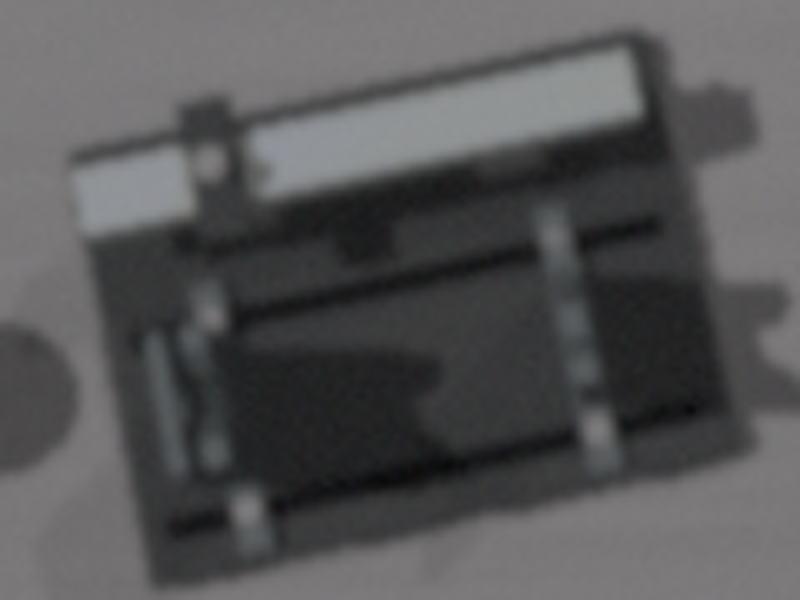

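View pics/a3.png

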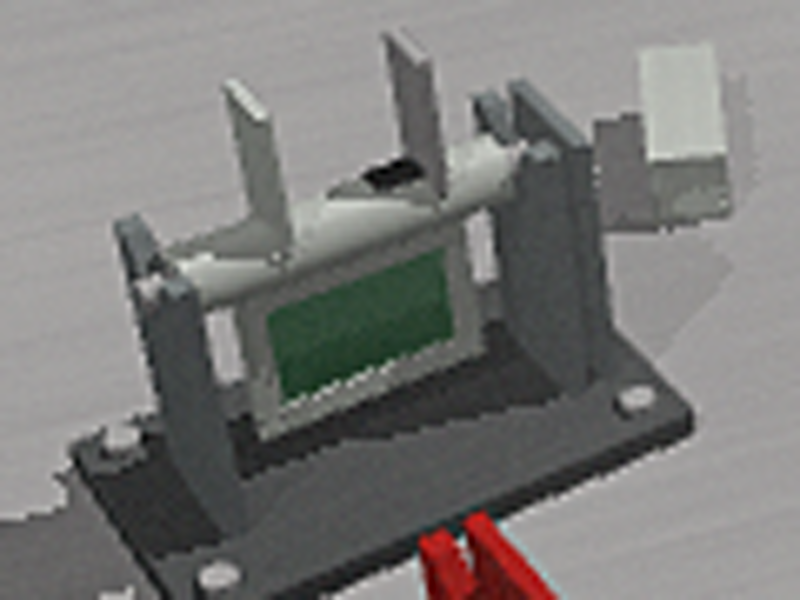

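View pics/a4.png

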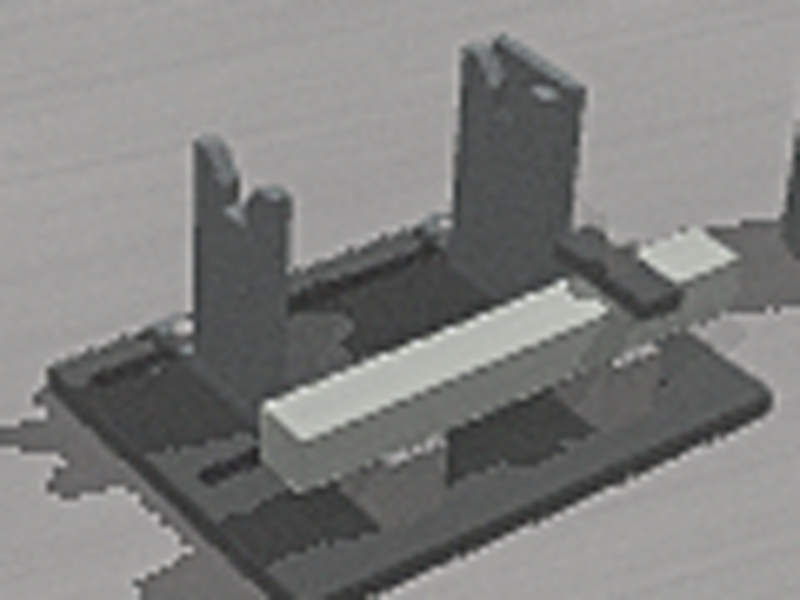

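```bash
cat >> h.py <<'E'
def P(d,UV,s,off,z):
    return np.array([onz(d,(u+.5)/s-.5+off[0],(v+.5)/s-.5+off[1],z) for u,v in UV])
E
python3 - <<'E'
from h import *
np.set_printoptions(precision=4,suppress=True)
d=load('top0')
def ang(v): return np.degrees(np.arctan2(v[1],v[0]))
o=(300,190)
c=P(d,[(62,208),(600,60),(718,398),(160,548)],8,o,.012)
print('stand corners',c[:,:2],c.mean(0)); print('sides',[np.linalg.norm(c[i]-c[(i+1)%4]) for i in range(4)],'ydir',ang(c[0]-c[1]),ang(c[3]-c[2]))
c=P(d,[(119,231),(577,107),(662,366),(200,500)],8,o,.014)
print('screws',c.mean(0),ang(c[0]-c[1]),ang(c[3]-c[2]),ang(c[1]-c[2])+0,ang(c[0]-c[3]))
tb=P(d,[(428,285),(617,230)],8,o,.156); print('tabs',tb,np.linalg.norm(tb[0]-tb[1]),ang(tb[0]-tb[1]),tb.mean(0))
o=(150,175);s=800/120
c=P(d,[(68,157),(640,32),(755,450),(155,585)],s,o,.012)
print('fix',c[:,:2],c.mean(0),[np.linalg.norm(c[i]-c[(i+1)%4]) for i in range(4)],'ydir',ang(c[0]-c[1]),ang(c[3]-c[2]),ang(c[1]-c[2]),ang(c[0]-c[3]))
tube=P(d,[(72,170),(635,45),(645,115),(88,238)],s,o,.079)
print('tube',tube[:,:2],tube.mean(0),[np.linalg.norm(tube[i]-tube[(i+1)%4]) for i in range(4)],ang(tube[0]-tube[1]),ang(tube[3]-tube[2]))
E
```

```text
stand corners [[ 0.5519 -0.0514]
 [ 0.594  -0.2235]
 [ 0.4876 -0.2511]
 [ 0.4473 -0.0756]] [ 0.5202 -0.1504  0.012 ]
sides [np.float64(0.17720217218054038), np.float64(0.10983361926925839), np.float64(0.1800291984161165), np.float64(0.10737550748898538)] ydir 103.71934794525899 102.93813867761574
screws [ 0.5206 -0.1512  0.014 ] 103.44215250624016 104.0760377965806 13.535736466158136 13.585327735520789
tabs [[ 0.5133 -0.1224  0.156 ]
 [ 0.5264 -0.1736  0.156 ]] 0.05282343461732645 104.31439445724251 [ 0.5199 -0.148   0.156 ]
fix [[0.6053 0.313 ]
 [0.6474 0.0993]
 [0.4899 0.0612]
 [0.4479 0.2796]] [0.5476 0.1883 0.012 ] [np.float64(0.2178018586313146), np.float64(0.1620497363614297), np.float64(0.22239434965216445), np.float64(0.16091758761432473)] ydir 101.15983825826326 100.90155896073432 13.590803183301144 11.972816794704146
tube [[0.5896 0.2968]
 [0.6287 0.1016]
 [0.6037 0.0988]
 [0.5658 0.291 ]] [0.5969 0.197  0.079 ] [np.float64(0.199004069676979), np.float64(0.025107875445852447), np.float64(0.19589783931079768), np.float64(0.024462290303161847)] 101.33751417245875 101.16892575575497
```

```bash
cat >> h.py <<'E'
from scipy.spatial.transform import Rotation as Ro
def tool(o=None):
    o=o or st(); return Ro.from_rotvec(o['orientation']),np.array(o['tcp_pos'])
def target(yaw): # tool y down, tool z along heading yaw(deg)
    a=np.radians(yaw); z=np.array([np.cos(a),np.sin(a),0]); y=np.array([0,0,-1.]); return Ro.from_matrix(np.c_[np.cross(y,z),y,z])
def go(p,yaw=None):
    R,t=tool(); s=R.inv().apply(np.array(p)-t)*1000
    w=(R.inv()*target(yaw)).as_rotvec(degrees=True) if yaw is not None else np.zeros(3)
    print('shift',np.round(s,1),'turn',np.round(w,2),'|',np.round(np.linalg.norm(s)),np.round(np.linalg.norm(w),1))
def rep():
    o=st();R,t=tool(o); m=R.as_matrix(); print('t',o['clock'],'tcp',np.round(t,4),'yawz',round(float(np.degrees(np.arctan2(m[1,2],m[0,2]))),2),'ydown',np.round(m[:,1],3),'F',np.round(o['contact_force'],1),'M',np.round(o['moment'],2),'w',round(o['grip_width']*1000,1),'q',np.round(o['joints'],2))
E
python3 - <<'E'
from h import *
rep()
R,t=tool();print(R.as_matrix())
d=load('wrist0');Rc,tc,K=cam(d);c=-Rc.T@tc
print('cam in tool',R.inv().apply(c-t), 'fwd',R.inv().apply(Rc[2]))
go([.50,.12,.35],101)
go([.50,.12,.35],-79)
go([.50,-.05,.35],101)
E
```

```text
t 0.15 tcp [ 0.2987 -0.6048  0.2305] yawz -63.71 ydown [-0.001  0.001 -1.   ] F [-0.2 -0.  -0.3] M [-0.05  0.01  0.03] w 85.3 q [ 1.    0.48  0.02  1.56 -0.01  1.11 -0.08]
[[-8.96584634e-01 -7.03061472e-04  4.42871877e-01]
 [-4.42872426e-01  1.21736816e-03 -8.96583812e-01]
 [ 9.12154128e-05 -9.99999012e-01 -1.40284013e-03]]
cam in tool [-0.06866794 -0.14244731  0.00047758] fwd [ 2.69399403e-01  9.63028522e-01 -1.63526615e-04]
shift [-501.4 -118.7 -560.9] turn [ 2.0000e-02 -1.6471e+02 -1.1000e-01] | 762.0 164.7
shift [-501.4 -118.7 -560.9] turn [ 0.08 15.29  0.02] | 762.0 15.3
shift [-426.1 -118.9 -408.5] turn [ 2.0000e-02 -1.6471e+02 -1.1000e-01] | 602.0 164.7
```

```bash
python3 - <<'E'
from h import *
go([.535,-.15,.32],-76.4)
E
```

```text
shift [-413.2  -89.1 -303.3] turn [8.000e-02 1.269e+01 1.000e-02] | 520.0 12.7
```

Request:
drive_tool(
  series=[
    [-35, -20, -26, 0, 2, 0, 85],
    [-75, -40, -55, 0, 4, 0, 85],
    [-115, -60, -84, 0, 5, 0, 85],
    [-155, -75, -113, 0, 6, 0, 85],
    [-195, -89, -142, 0, 7, 0, 85],
  ],
)

```text
clock: 0.65
tcp_pos: [0.407, -0.3976, 0.3178]
orientation: [-0.346, 2.041, -2.039]
contact_force: [0.9, 0.3, 0.8]
grip_width: 0.0852
```

Request:
drive_tool(
  series=[
    [-38, 0, -28, 0, 1, 0, 85],
    [-77, 0, -56, 0, 2, 0, 85],
    [-116, 0, -84, 0, 3, 0, 85],
    [-155, 0, -112, 0, 4, 0, 85],
    [-194, 0, -140, 0, 5, 0, 85],
  ],
)

```text
clock: 1.15
tcp_pos: [0.5447, -0.1998, 0.3179]
orientation: [-0.261, 2.091, -2.089]
contact_force: [0.9, 0.0, -0.2]
grip_width: 0.0849
```

```bash
python3 - <<'E'
from h import *
rep()
go([.535,-.15,.32],-76.4)
E
```

```text
t 1.15 tcp [ 0.5447 -0.1998  0.3179] yawz -75.82 ydown [-0.001  0.001 -1.   ] F [ 0.9  0.  -0.2] M [-0.05 -0.03  0.08] w 84.9 q [ 0.38  0.26 -0.17  1.67  0.05  1.22 -1.12]
shift [ -2.8  -2.1 -50.6] turn [0.05 0.58 0.03] | 51.0 0.6
```

Moves behave as expected. Now to a viewing pose over the stand.

Request:
drive_tool(
  series=[
    [-2, -1, -25, 0, -0.6, 0, 85],
    [-3, -2, -50, 0, -0.6, 0, 85],
    [-3, -2, -50, 0, -0.6, 0, 85],
    [-3, -2, -50, 0, -0.6, 0, 85],
  ],
)

```text
clock: 1.55
tcp_pos: [0.5352, -0.1506, 0.3198]
orientation: [-0.272, 2.084, -2.083]
contact_force: [-0.3, -0.5, -0.1]
grip_width: 0.0846
```

```bash
python3 - <<'E'
from h import *
rep()
snap('wrist','w1')
go([.535,.18,.32],-78.8)
E
```

```text
t 1.55 tcp [ 0.5352 -0.1506  0.3198] yawz -75.17 ydown [-0.001  0.    -1.   ] F [-0.3 -0.5 -0.1] M [-0.03 -0.06  0.06] w 84.6 q [ 0.33  0.22 -0.2   1.72  0.05  1.21 -1.19]
shift [-8.420e+01 -1.000e-01 -3.208e+02] turn [0.02 3.53 0.05] | 332.0 3.5
```

View pics/w1.png

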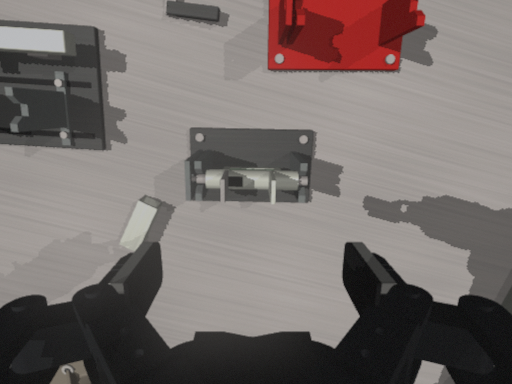

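The wrist view shows the stand with the door from (190,130) to (312,202), its tabs at about (222,188) and (273,190), and part of the fixture at left. Next, the fixture view.

Request:
drive_tool(
  series=[
    [-10, 0, -45, 0, 1, 0, 85],
    [-23, 0, -90, 0, 2, 0, 85],
    [-36, 0, -135, 0, 3, 0, 85],
    [-48, 0, -180, 0, 3.5, 0, 85],
    [-60, 0, -225, 0, 3.5, 0, 85],
  ],
)

```text
clock: 2.1
tcp_pos: [0.5364, 0.0811, 0.3198]
orientation: [-0.205, 2.12, -2.121]
contact_force: [0.5, 0.6, -0.0]
grip_width: 0.0849
```

Request:
drive_tool(
  series=[
    [-12, 0, -45, 0, 0, 0, 85],
    [-20, 0, -90, 0, 0, 0, 85],
    [-24, 0, -100, 0, 0, 0, 85],
    [-24, 0, -100, 0, 0, 0, 85],
  ],
)

```text
clock: 2.5
tcp_pos: [0.5411, 0.1849, 0.3194]
orientation: [-0.208, 2.12, -2.119]
contact_force: [-0.5, -1.1, -0.7]
grip_width: 0.085
```

```bash
python3 - <<'E'
from h import *
rep()
d=snap('wrist','w2')
b=d['frame']
cv2.imwrite('pics/w2a.png',cv2.resize(b[100:250,150:350],(800,600),interpolation=cv2.INTER_CUBIC))
E
```

```text
t 2.5 tcp [0.5411 0.1849 0.3194] yawz -78.86 ydown [-0.001  0.    -1.   ] F [-0.5 -1.1 -0.7] M [-0.03 -0.06 -0.01] w 85.0 q [-0.11  0.26 -0.4   1.67  0.11  1.23 -1.91]
```

View pics/w2.png

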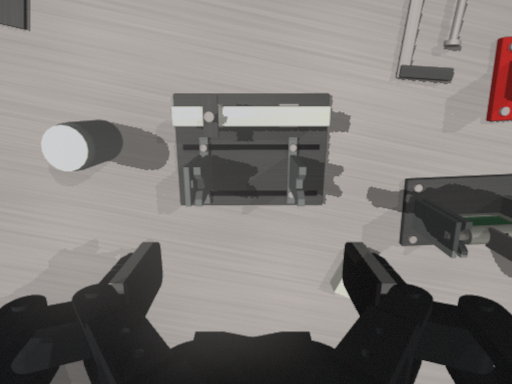

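View pics/w2a.png

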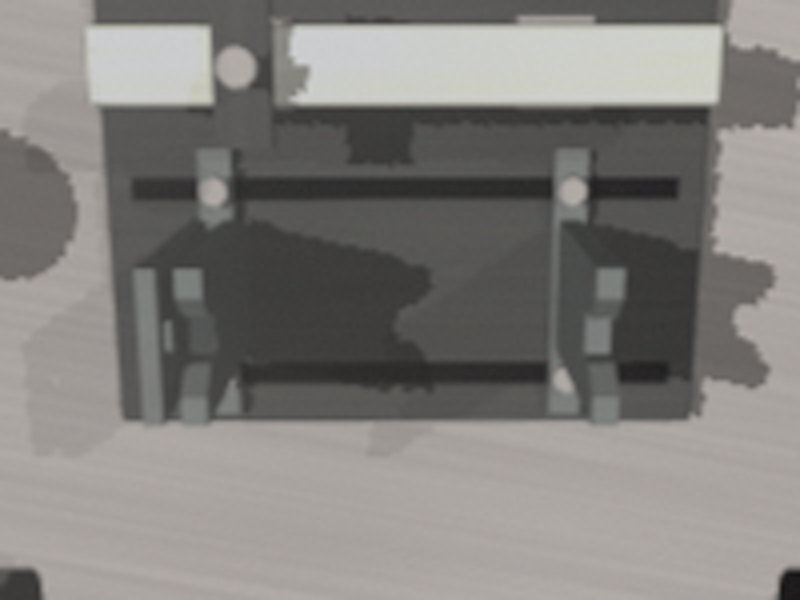

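```bash
python3 - <<'E'
from h import *
np.set_printoptions(precision=4,suppress=True)
def ang(v): return np.degrees(np.arctan2(v[1],v[0]))
d=load('w2'); f=lambda uv,z:P(d,uv,4,(150,100),z)
k=f([(134,268),(156,268),(140,422),(163,422)],.112); print('keeper',k[:,:2],'xdir',ang(k[0]-k[2]),ang(k[1]-k[3]),np.linalg.norm(k[0]-k[2]))
L=f([(173,268),(202,268),(180,423),(209,423)],.112)
Rr=f([(596,268),(627,268),(590,423),(620,423)],.112)
print(L[:,:2]);print(Rr[:,:2])
print('ydir',ang(L[1]-Rr[0]),ang(L[3]-Rr[2]),'inner gap',np.linalg.norm(L[1]-Rr[0]),np.linalg.norm(L[3]-Rr[2]))
c=(L.mean(0)+Rr.mean(0))/2; ci=(L[1]+L[3]+Rr[0]+Rr[2])/4; print('axis mid',c,ci)
b=f([(122,420),(690,417)],.012);print('base near corners',b,ang(b[0]-b[1]),np.linalg.norm(b[0]-b[1]))
t=f([(87,25),(722,25),(720,105),(95,105)],.079);print('tube',t,ang(t[0]-t[1]),ang(t[3]-t[2]),np.linalg.norm(t[0]-t[1]),np.linalg.norm(t[0]-t[3]))
a=np.radians(11.2);x=np.array([np.cos(a),np.sin(a)]);y=np.array([-x[1],x[0]])
for n,p in [('mid',c),('inner',ci),('keeper',k.mean(0)),('base',b.mean(0)),('tube',t.mean(0))]: print(n,x@p[:2],y@p[:2])
E
```

```text
keeper [[0.5292 0.2636]
 [0.5304 0.2574]
 [0.483  0.2556]
 [0.4843 0.2488]] xdir 9.840785888600694 10.486108279203311 0.046843039148361236
[[0.5314 0.2525]
 [0.533  0.2443]
 [0.485  0.2438]
 [0.4867 0.2353]]
[[0.555  0.1323]
 [0.5567 0.1235]
 [0.5088 0.123 ]
 [0.5105 0.1142]]
ydir 101.12716405432032 101.12916695504937 inner gap 0.11415731456791882 0.11435661513464554
axis mid [0.5209 0.1836 0.112 ] [0.5209 0.1837 0.112 ]
base near corners [[0.4465 0.2791 0.012 ]
 [0.49   0.0644 0.012 ]] 101.4464431395506 0.2189801772999972
tube [[0.5925 0.2936 0.079 ]
 [0.6293 0.1062 0.079 ]
 [0.6064 0.1007 0.079 ]
 [0.5695 0.2883 0.079 ]] 101.12428922372659 101.12520236745752 0.1909528104027378 0.023534328656381154
mid 0.546627222863199 0.07893896654444449
inner 0.5466273608256946 0.0790485196687504
keeper 0.5468776524856451 0.15305625393654693
base 0.4926983136186975 0.07752532107667888
tube 0.6263122247426466 0.07699239694404139
```

The carriage is measured: plate gap 114 (nominal 115), keeper 74.0 from the middle, tube 79.7 from the axis. All three agree with the given sizes. Now the stand and door in w1.

```bash
python3 - <<'E'
from h import *
d=load('w1');b=d['frame']
cv2.imwrite('pics/w1a.png',cv2.resize(b[115:220,180:320],(800,600),interpolation=cv2.INTER_CUBIC))
go([.535,-.15,.32],-76.4)
E
```

```text
shift [ 6.960e+01 -3.000e-01  3.254e+02] turn [-0.05 -2.62  0.07] | 333.0 2.6
```

View pics/w1a.png

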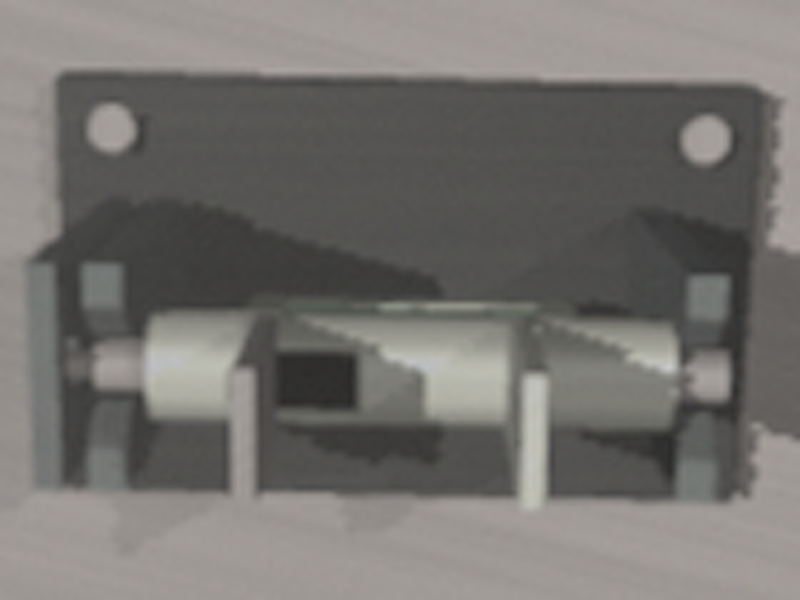

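```bash
python3 - <<'E'
from h import *
np.set_printoptions(precision=4,suppress=True)
def ang(v): return np.degrees(np.arctan2(v[1],v[0]))
d=load('w1'); s=800/140; f=lambda uv,z:P(d,uv,s,(180,115),z)
T=f([(232,366),(256,366),(233,497),(257,497)],.156);G=f([(523,374),(550,374),(523,508),(547,508)],.156)
L=f([(82,265),(123,265),(88,487),(128,487)],.112);Rr=f([(688,277),(728,277),(678,497),(715,497)],.112)
k=f([(28,262),(55,262),(33,488),(62,488)],.112)
print('ydir tabs',ang(T.mean(0)-G.mean(0)),np.linalg.norm(T.mean(0)-G.mean(0)),'saddle',ang(L.mean(0)-Rr.mean(0)),'gap',np.linalg.norm(L.mean(0)-Rr.mean(0)),'keeper len',np.linalg.norm(k[0]-k[2]))
a=np.radians(13.6);x=np.array([np.cos(a),np.sin(a)]);y=np.array([-x[1],x[0]])
for n,p in [('saddlemid',(L.mean(0)+Rr.mean(0))/2),('keeper',k.mean(0)),('thumb',T.mean(0)),('lug',G.mean(0)),('tabs mid',(T.mean(0)+G.mean(0))/2)]: print(n,p,x@p[:2],y@p[:2])
E
```

```text
ydir tabs 102.86928183021472 0.05289072677945696 saddle 103.72926467839078 gap 0.12287013607084933 keeper len 0.04770730168899661
saddlemid [ 0.5207 -0.1527  0.112 ] 0.47019497419073125 -0.27084666069011687
keeper [ 0.5031 -0.0809  0.112 ] 0.46998871239791146 -0.19692681212151197
thumb [ 0.5147 -0.1246  0.156 ] 0.47098163466435905 -0.242165568865828
lug [ 0.5265 -0.1762  0.156 ] 0.4703071143468418 -0.29505199436047097
tabs mid [ 0.5206 -0.1504  0.156 ] 0.4706443745056005 -0.2686087816131495
```

```bash
cat >> h.py <<'E'
def fr(yaw,px,py):
    a=np.radians(yaw); return np.array([px*np.cos(a)-py*np.sin(a),px*np.sin(a)+py*np.cos(a)])
E
python3 - <<'E'
from h import *
p=fr(13.6,.4704,-.2728);print(p)
go([*p,.24],-76.3)
E
```

```text
[ 0.52135722 -0.15454011]
shift [ 83.8  79.7 327.1] turn [-0.05 -2.72  0.07] | 347.0 2.7
```

Request:
drive_tool(
  series=[
    [12, 0, 45, 0, -1, 0, 85],
    [24, 0, 90, 0, -2, 0, 85],
    [36, 0, 135, 0, -2.7, 0, 85],
    [47, 0, 180, 0, -2.7, 0, 85],
    [58, 20, 225, 0, -2.7, 0, 85],
  ],
)

```text
clock: 3.05
tcp_pos: [0.5279, -0.0543, 0.3022]
orientation: [-0.241, 2.093, -2.099]
contact_force: [0.4, 0.1, 0.4]
grip_width: 0.0851
```

```bash
python3 - <<'E'
from h import *
rep()
p=fr(13.6,.4704,-.2728)
go([*p,.24],-76.3)
E
```

```text
t 3.05 tcp [ 0.5279 -0.0543  0.3022] yawz -76.63 ydown [ 0.004 -0.003 -1.   ] F [0.4 0.1 0.4] M [-0.03 -0.12  0.05] w 85.1 q [ 0.21  0.19 -0.27  1.8   0.06  1.16 -1.41]
shift [29.8 62.4 95.8] turn [-0.21 -0.33 -0.21] | 118.0 0.4
```

Request:
drive_tool(
  series=[
    [10, 20, 32, 0, 0, 0, 85],
    [20, 40, 64, -0.1, -0.2, -0.1, 85],
    [29.8, 62, 95.8, -0.2, -0.3, -0.2, 85],
    [29.8, 62, 95.8, -0.2, -0.3, -0.2, 85],
    [29.8, 62, 95.8, -0.2, -0.3, -0.2, 85],
  ],
)

```text
clock: 3.55
tcp_pos: [0.5198, -0.158, 0.2399]
orientation: [-0.247, 2.099, -2.099]
contact_force: [-0.1, 0.1, -0.1]
grip_width: 0.0853
```

```bash
python3 - <<'E'
from h import *
rep()
d=snap('wrist','w3')
p=fr(13.6,.4704,-.2728)
go([*p,.165],-76.3)
go([*p,.119],-76.3)
E
```

```text
t 3.55 tcp [ 0.5198 -0.158   0.2399] yawz -76.68 ydown [-0.002 -0.    -1.   ] F [-0.1  0.1 -0.1] M [-0.01 -0.01 -0.  ] w 85.3 q [ 0.35  0.26 -0.2   1.85  0.06  1.04 -1.22]
shift [-1.  75.6 -1.6] turn [-0.02 -0.22 -0.  ] | 76.0 0.2
shift [ -1.  121.6  -1.6] turn [-0.02 -0.22 -0.  ] | 122.0 0.2
```

View pics/w3.png

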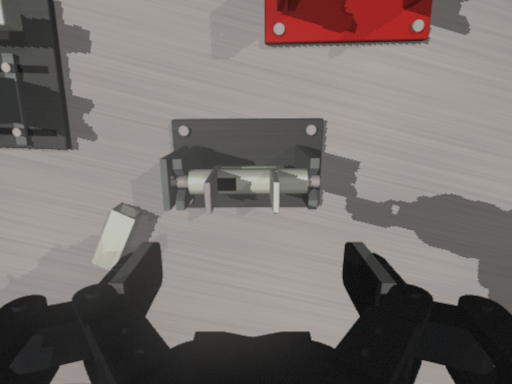

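```bash
python3 - <<'E'
from h import *
d=load('w3');b=d['frame']
cv2.imwrite('pics/w3a.png',cv2.resize(b[140:230,150:330],(800,400),interpolation=cv2.INTER_CUBIC))
E
```

```text
(no output)
```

View pics/w3a.png

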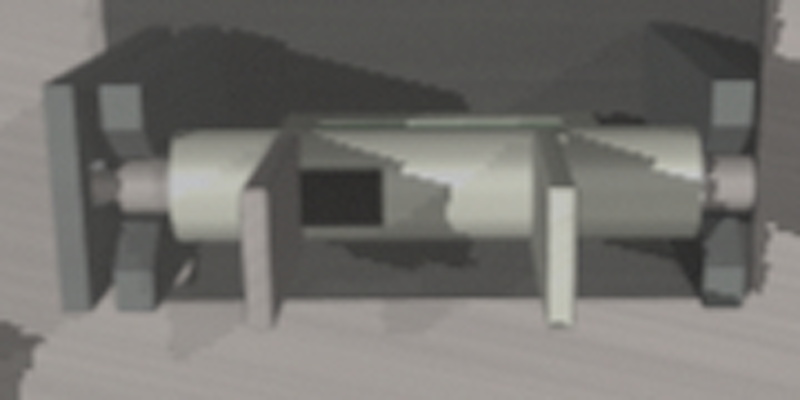

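```bash
python3 - <<'E'
from h import *
np.set_printoptions(precision=4,suppress=True)
def ang(v): return np.degrees(np.arctan2(v[1],v[0]))
d=load('w3'); s=800/180; f=lambda uv,z:P(d,uv,s,(150,140),z)
T=f([(242,188),(268,188),(246,325),(272,325)],.156);G=f([(548,187),(577,187),(547,324),(574,324)],.156)
L=f([(98,84),(140,84),(116,307),(155,307)],.112);Rr=f([(712,80),(754,80),(703,303),(743,303)],.112)
print(ang(T.mean(0)-G.mean(0)),np.linalg.norm(T.mean(0)-G.mean(0)),ang(L.mean(0)-Rr.mean(0)),np.linalg.norm(L.mean(0)-Rr.mean(0)))
a=np.radians(13.6);x=np.array([np.cos(a),np.sin(a)]);y=np.array([-x[1],x[0]])
for n,p in [('saddlemid',(L.mean(0)+Rr.mean(0))/2),('thumb',T.mean(0)),('lug',G.mean(0))]: print(n,p,x@p[:2],y@p[:2])
rep()
E
```

```text
103.48523219157853 0.052824755603482564 103.68267572725576 0.12288039442519619
saddlemid [ 0.5211 -0.1523  0.112 ] 0.4706341288381326 -0.2705810480614906
thumb [ 0.5143 -0.1244  0.156 ] 0.47064411667422 -0.2418427028924114
lug [ 0.5266 -0.1758  0.156 ] 0.4705383047378371 -0.2946673525211764
t 3.6 tcp [ 0.5208 -0.1563  0.2406] yawz -76.52 ydown [ 0. -0. -1.] F [-0.1  1.3  1. ] M [ 0.05 -0.01  0.03] w 84.9 q [ 0.34  0.26 -0.2   1.85  0.06  1.04 -1.22]
```

```bash
python3 - <<'E'
from h import *
rep()
p=fr(13.6,.4706,-.2726)
go([*p,.175],-76.3)
E
```

```text
t 3.6 tcp [ 0.5208 -0.1563  0.2406] yawz -76.52 ydown [ 0. -0. -1.] F [-0.1  1.3  1. ] M [ 0.05 -0.01  0.03] w 84.9 q [ 0.34  0.26 -0.2   1.85  0.06  1.04 -1.22]
shift [-1.2 65.6 -1.8] turn [-0.02 -0.22 -0.  ] | 66.0 0.2
```

Request:
drive_tool(
  series=[
    [-1.2, 20, -1.8, 0, -0.2, 0, 85],
    [-1.2, 40, -1.8, 0, -0.2, 0, 85],
    [-1.2, 65, -1.8, 0, -0.2, 0, 85],
    [-1.2, 65, -1.8, 0, -0.2, 0, 85],
    [-1.2, 65, -1.8, 0, -0.2, 0, 85],
  ],
)

```text
clock: 4.1
tcp_pos: [0.5219, -0.1539, 0.1765]
orientation: [-0.251, 2.094, -2.094]
contact_force: [0.2, 0.6, 0.6]
grip_width: 0.0848
```

```bash
python3 - <<'E'
from h import *
rep()
p=fr(13.6,.4706,-.2726)
d=snap('wrist','w4')
go([*p,.119],-76.3)
E
```

```text
t 4.1 tcp [ 0.5219 -0.1539  0.1765] yawz -76.28 ydown [ 0.001 -0.    -1.   ] F [0.2 0.6 0.6] M [-0.02 -0.04  0.07] w 84.8 q [ 0.33  0.33 -0.2   1.91  0.08  0.9  -1.24]
shift [ 1.1 58.1 -0.1] turn [-0.06  0.01 -0.11] | 58.0 0.1
```

View pics/w4.png

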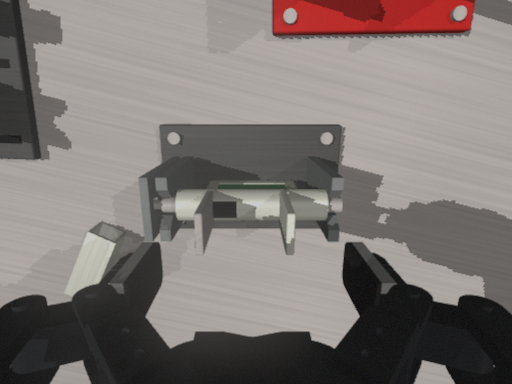

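Request:
drive_tool(
  series=[
    [0.5, 18, 0, 0, 0, 0, 85],
    [1, 36, 0, 0, 0, 0, 85],
    [1, 50, 0, 0, 0, 0, 85],
    [1, 58, 0, 0, 0, 0, 85],
    [1, 58, 0, 0, 0, 0, 85],
  ],
)

```text
clock: 4.65
tcp_pos: [0.5213, -0.1543, 0.1187]
orientation: [-0.251, 2.093, -2.094]
contact_force: [-0.6, 0.6, 0.6]
grip_width: 0.0852
```

Request:
drive_tool(
  series=[
    [0, 0, 0, 0, 0, 0, 66],
    [0, 0, 0, 0, 0, 0, 66],
    [0, 0, 0, 0, 0, 0, 62],
  ],
  squeeze=40,
)

```text
clock: 4.95
tcp_pos: [0.5218, -0.1528, 0.1195]
orientation: [-0.25, 2.094, -2.092]
contact_force: [-1.8, 5.8, 4.0]
grip_width: 0.0619
```

```bash
python3 - <<'E'
from h import *
rep()
p=fr(13.6,.4706,-.2726)
go([*p,.119],-76.3)
d=snap('wrist','w5')
d=snap('scene','s5')
cv2.imwrite('pics/s5a.png',cv2.resize(d['frame'][140:260,60:220],(800,600),interpolation=cv2.INTER_CUBIC))
E
```

```text
t 4.95 tcp [ 0.5218 -0.1528  0.1195] yawz -76.24 ydown [ 0.002  0.001 -1.   ] F [-1.8  5.8  4. ] M [1.33 0.42 0.02] w 61.9 q [ 0.33  0.41 -0.19  1.96  0.11  0.78 -1.26]
shift [0.6 0.5 1.4] turn [ 0.04  0.06 -0.12] | 2.0 0.1
```

View pics/w5.png

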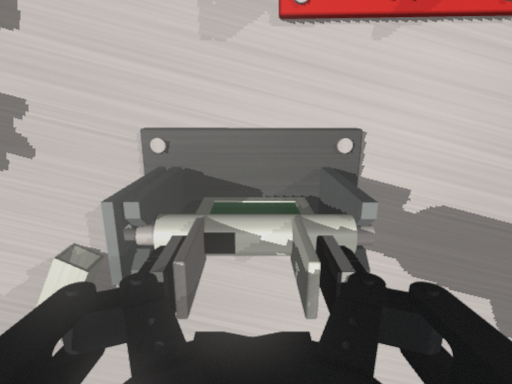

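View pics/s5a.png

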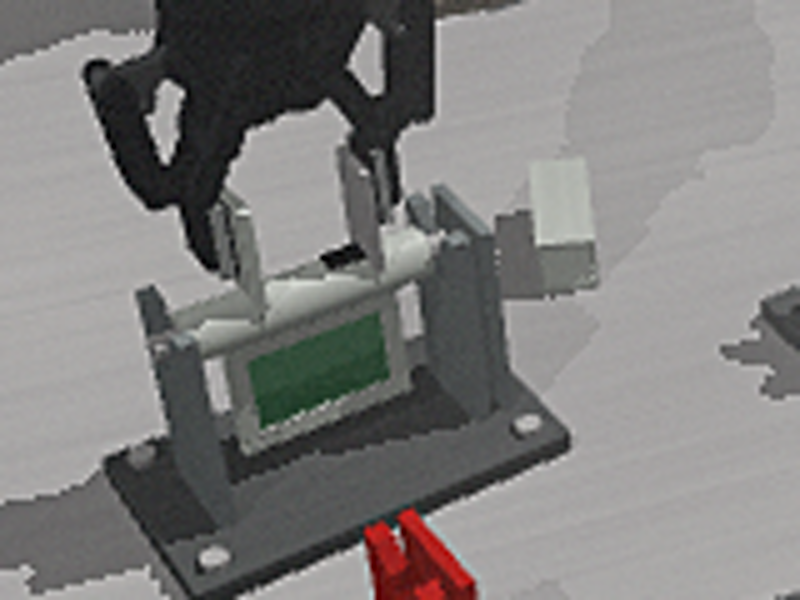

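Fingers straddle the tabs on both sides. The left finger has just met the thumb tab (~6 N). Pinching on.

Request:
drive_tool(
  series=[
    [0, 0, 0.8, 0, 0, 0, 54],
    [0, 0, 0.8, 0, 0, 0, 50],
    [0, 0, 0.8, 0, 0, 0, 46],
  ],
  squeeze=50,
)

```text
clock: 5.35
tcp_pos: [0.5234, -0.155, 0.1212]
orientation: [-0.247, 2.09, -2.094]
contact_force: [-0.9, -2.3, 8.3]
grip_width: 0.0461
```

Request:
drive_tool(
  series=[
    [0, 0, 0, 0, 0, 0, 40],
    [0, 0, 0, 0, 0, 0, 40],
    [0, 0, 0, 0, 0, 0, 40],
  ],
  squeeze=50,
)

```text
clock: 5.65
tcp_pos: [0.5237, -0.1554, 0.1221]
orientation: [-0.245, 2.089, -2.094]
contact_force: [-3.0, -0.6, 7.9]
grip_width: 0.0446
```

```bash
python3 - <<'E'
from h import *
rep()
p=fr(13.6,.4706,-.2726)
go([*p,.119],-76.3)
d=snap('wrist','w6')
E
```

```text
t 5.65 tcp [ 0.5237 -0.1554  0.1221] yawz -76.28 ydown [ 0.006 -0.002 -1.   ] F [-3.  -0.6  7.9] M [0.66 0.69 0.15] w 44.6 q [ 0.33  0.41 -0.19  1.96  0.11  0.78 -1.25]
shift [ 1.9  3.  -1.6] turn [-0.17  0.02 -0.32] | 4.0 0.4
```

View pics/w6.png

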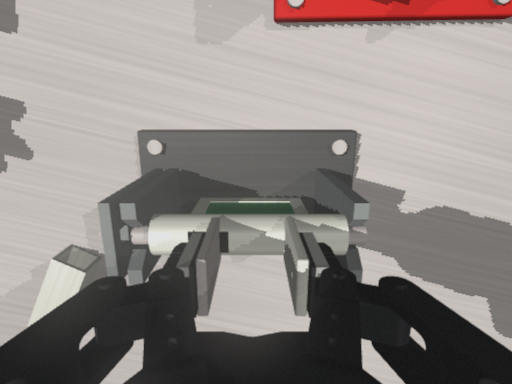

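Request:
drive_tool(
  series=[
    [0, -4, 0, 0, 0, 0, 40],
    [0, -10, 0, 0, 0, 0, 40],
    [0, -16, 0, 0, 0, 0, 40],
    [0, -22, 0, 0, 0, 0, 40],
    [0, -28, 0, 0, 0, 0, 40],
  ],
)

```text
clock: 6.2
tcp_pos: [0.5235, -0.1554, 0.1505]
orientation: [-0.246, 2.089, -2.094]
contact_force: [-0.6, 0.1, -5.6]
grip_width: 0.0444
```

```bash
python3 - <<'E'
from h import *
rep()
E
```

```text
t 6.2 tcp [ 0.5235 -0.1554  0.1505] yawz -76.28 ydown [ 0.006 -0.002 -1.   ] F [-0.6  0.1 -5.6] M [-0.    0.01  0.04] w 44.4 q [ 0.33  0.37 -0.19  1.94  0.09  0.84 -1.24]
```

The lift is free: only the weight is felt and there is no side force. Continuing straight up.

Request:
drive_tool(
  series=[
    [0, -15, 0, 0, 0, 0, 40],
    [0, -32, 0, 0, 0, 0, 40],
    [0, -50, 0, 0, 0, 0, 40],
    [0, -68, 0, 0, 0, 0, 40],
    [0, -86, 0, 0, 0, 0, 40],
  ],
)

```text
clock: 6.7
tcp_pos: [0.5228, -0.1552, 0.2375]
orientation: [-0.246, 2.089, -2.094]
contact_force: [0.6, -0.6, -3.9]
grip_width: 0.0445
```

Request:
drive_tool(
  series=[
    [0, -12, 0, 0, 0, 0, 40],
    [0, -12, 0, 0, 0, 0, 40],
    [0, -12, 0, 0, 0, 0, 40],
  ],
)

```text
clock: 7.0
tcp_pos: [0.5224, -0.1552, 0.2491]
orientation: [-0.246, 2.089, -2.094]
contact_force: [0.1, -0.1, -4.8]
grip_width: 0.0441
```

```bash
python3 - <<'E'
from h import *
rep()
d=snap('wrist','w7');d=snap('scene','s7')
cv2.imwrite('pics/s7a.png',cv2.resize(d['frame'][90:250,40:240],(750,600),interpolation=cv2.INTER_CUBIC))
E
```

```text
t 7.0 tcp [ 0.5224 -0.1552  0.2491] yawz -76.28 ydown [ 0.006 -0.002 -1.   ] F [ 0.1 -0.1 -4.8] M [-0.02  0.08 -0.04] w 44.1 q [ 0.34  0.25 -0.2   1.84  0.06  1.05 -1.21]
```

View pics/w7.png

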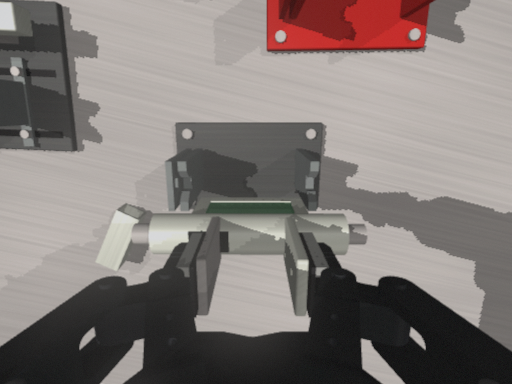

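View pics/s7a.png

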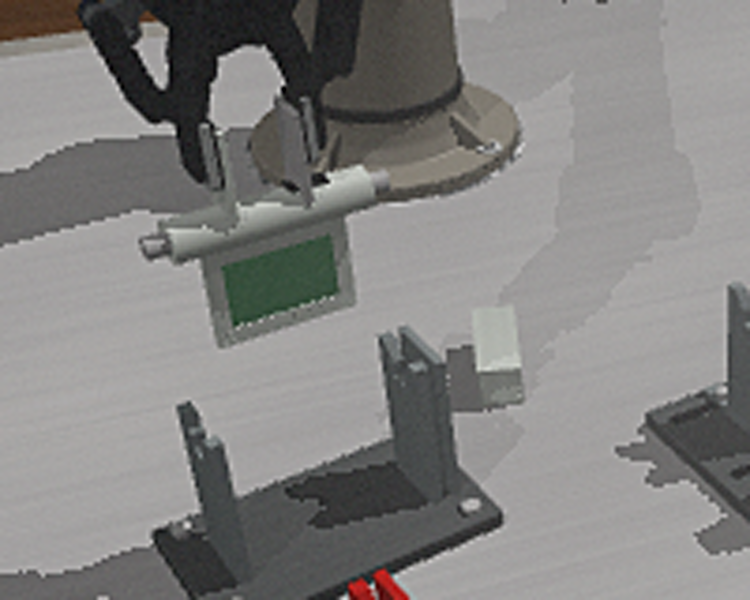

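```bash
python3 - <<'E'
from h import *
np.set_printoptions(precision=4,suppress=True)
d=load('w7');b=d['frame']
cv2.imwrite('pics/w7a.png',cv2.resize(b[190:290,125:385],(800,308),interpolation=cv2.INTER_CUBIC))
E
```

```text
(no output)
```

View pics/w7a.png

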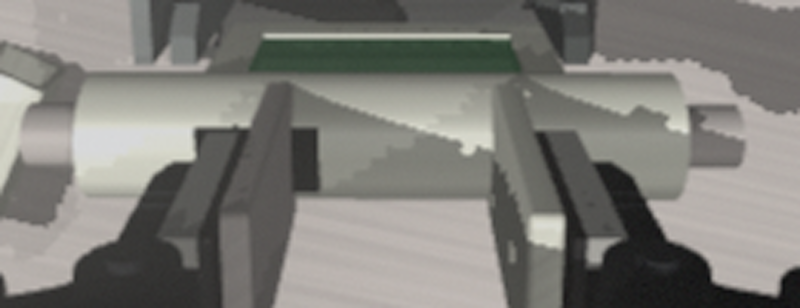

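```bash
python3 - <<'E'
from h import *
np.set_printoptions(precision=4,suppress=True)
d=load('w7'); s=800/260
zc=.2491-.0241
A=P(d,[(22,135),(745,135)],s,(125,190),zc);B=P(d,[(73,135),(689,135)],s,(125,190),zc+.004)
a=np.radians(13.6);x=np.array([np.cos(a),np.sin(a)]);y=np.array([-x[1],x[0]])
for q in(A,B): m=q.mean(0);v=q[0]-q[1];print('x',x@m[:2],'y',y@m[:2],'len',np.linalg.norm(v),'yaw',np.degrees(np.arctan2(v[1],v[0])))
t=np.array([.5224,-.1552]);print('tcp',x@t,y@t)
E
```

```text
x 0.469361680883428 y -0.2726405694120281 len 0.13791401371702244 yaw 103.63001767482827
x 0.4710368696459033 y -0.2721734079994626 len 0.11468753277041079 yaw 103.63001767482822
tcp 0.4712583707487106 -0.2736865871745834
```

```bash
python3 - <<'E'
from h import *
p=fr(11.2,.548,.077);print(p)
go([*p,.25],-78.87)
E
```

```text
[0.52260738 0.18197397]
shift [ -80.6   -2.1 -327.2] turn [-0.12  2.6  -0.21] | 337.0 2.6
```

Request:
drive_tool(
  series=[
    [-8, 0, -30, 0, 0.5, 0, 40],
    [-17, 0, -68, 0, 1, 0, 40],
    [-27, 0, -108, 0, 1.5, -0.1, 40],
    [-37, 0, -148, 0, 2, -0.2, 40],
    [-46, 0, -188, -0.1, 2.6, -0.2, 40],
  ],
)

```text
clock: 7.6
tcp_pos: [0.5214, 0.04, 0.2471]
orientation: [-0.208, 2.12, -2.12]
contact_force: [1.5, 0.8, -3.9]
grip_width: 0.0443
```

```bash
python3 - <<'E'
from h import *
rep()
p=fr(11.2,.548,.077);print(p)
go([*p,.25],-78.87)
E
```

```text
t 7.6 tcp [0.5214 0.04   0.2471] yawz -78.9 ydown [-0.001 -0.    -1.   ] F [ 1.5  0.8 -3.9] M [-0.   -0.04 -0.02] w 44.3 q [ 0.07  0.23 -0.31  1.88  0.08  1.04 -1.65]
[0.52260738 0.18197397]
shift [ -28.5   -2.9 -139. ] turn [-0.   -0.03  0.08] | 142.0 0.1
```

Request:
drive_tool(
  series=[
    [-9, -1, -40, 0, 0, 0, 40],
    [-18, -3, -80, 0, 0, 0, 40],
    [-25, -3, -115, 0, 0, 0, 40],
    [-28, -3, -134, 0, 0, 0, 40],
    [-28, -3, -139, 0, 0, 0, 40],
  ],
)

```text
clock: 8.1
tcp_pos: [0.521, 0.1851, 0.2491]
orientation: [-0.214, 2.12, -2.117]
contact_force: [-0.7, -0.2, -3.8]
grip_width: 0.0444
```

Request:
drive_tool(
  series=[
    [0, 0, 0, 0, 0, 0, 40],
  ],
)

```text
clock: 8.2
tcp_pos: [0.5206, 0.185, 0.2483]
orientation: [-0.217, 2.119, -2.118]
contact_force: [0.2, -1.4, -3.8]
grip_width: 0.0446
```

```bash
python3 - <<'E'
from h import *
rep()
d=snap('wrist','w8');
p=fr(11.2,.548,.077);print(p)
go([*p,.147],-78.87)
E
```

```text
t 8.2 tcp [0.5206 0.185  0.2483] yawz -78.57 ydown [-0.005 -0.    -1.   ] F [ 0.2 -1.4 -3.8] M [-0.04 -0.03  0.06] w 44.6 q [-0.13  0.29 -0.39  1.81  0.12  1.07 -1.94]
[0.52260738 0.18197397]
shift [ -2.  101.2   3.1] turn [0.05 0.26 0.27] | 101.0 0.4
```

View pics/w8.png

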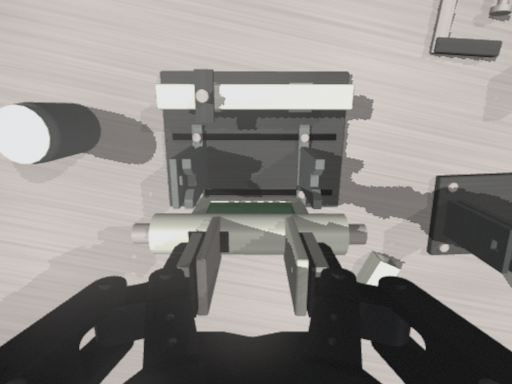

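The door hangs over the fixture with its plates visible below at (190,185) and (315,180). Correcting sideways, then descending with the pane between the plates.

Request:
drive_tool(
  series=[
    [-1, 10, 2, 0, 0.3, 0.2, 40],
    [-2, 20, 3, 0, 0.3, 0.3, 40],
    [-2, 30, 3, 0, 0.3, 0.3, 40],
    [-2, 32, 3, 0, 0.3, 0.3, 40],
    [-2, 32, 3, 0, 0.3, 0.3, 40],
  ],
)

```text
clock: 8.75
tcp_pos: [0.5226, 0.1817, 0.2154]
orientation: [-0.207, 2.121, -2.12]
contact_force: [-1.0, 0.5, -4.7]
grip_width: 0.0444
```

```bash
python3 - <<'E'
from h import *
rep()
d=snap('wrist','w9');
p=fr(11.2,.548,.077);print(p)
go([*p,.147],-78.87)
E
```

```text
t 8.75 tcp [0.5226 0.1817 0.2154] yawz -78.93 ydown [-0.001  0.001 -1.   ] F [-1.   0.5 -4.7] M [-0.01 -0.05 -0.04] w 44.4 q [-0.14  0.32 -0.38  1.85  0.14  1.   -1.95]
[0.52260738 0.18197397]
shift [ 0.3 69.  -0. ] turn [ 0.06 -0.05 -0.01] | 69.0 0.1
```

View pics/w9.png

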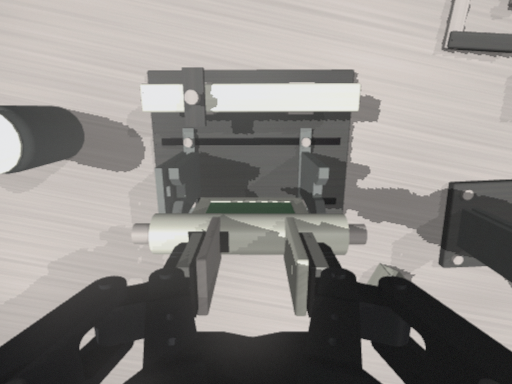

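Request:
drive_tool(
  series=[
    [0, 10, 0, 0, 0, 0, 40],
    [0, 22, 0, 0, 0, 0, 40],
    [0, 34, 0, 0, 0, 0, 40],
    [0, 44, 0, 0, 0, 0, 40],
    [0, 50, 0, 0, 0, 0, 40],
  ],
)

```text
clock: 9.3
tcp_pos: [0.5222, 0.1818, 0.1644]
orientation: [-0.208, 2.121, -2.12]
contact_force: [0.5, 0.1, -4.7]
grip_width: 0.0443
```

Request:
drive_tool(
  series=[
    [0, 7, 0, 0, 0, 0, 40],
    [0, 13, 0, 0, 0, 0, 40],
    [0, 18, 0, 0, 0, 0, 40],
    [0, 18, 0, 0, 0, 0, 40],
  ],
)

```text
clock: 9.7
tcp_pos: [0.5219, 0.1816, 0.1457]
orientation: [-0.209, 2.121, -2.121]
contact_force: [-0.1, 0.3, -3.9]
grip_width: 0.0446
```

```bash
python3 - <<'E'
from h import *
rep()
d=snap('wrist','w10');
cv2.imwrite('pics/w10a.png',cv2.resize(d['frame'][140:280,115:385],(800,415),interpolation=cv2.INTER_CUBIC))
d=snap('scene','s10')
cv2.imwrite('pics/s10a.png',cv2.resize(d['frame'][100:250,180:380],(800,600),interpolation=cv2.INTER_CUBIC))
p=fr(11.2,.548,.077);print(p)
go([*p,.147],-78.87)
E
```

```text
t 9.7 tcp [0.5219 0.1816 0.1457] yawz -78.91 ydown [-0.003 -0.    -1.   ] F [-0.1  0.3 -3.9] M [ 0.   -0.03 -0.02] w 44.6 q [-0.15  0.4  -0.36  1.91  0.18  0.86 -1.99]
[0.52260738 0.18197397]
shift [-0.3 -0.5 -0.1] turn [ 0.04 -0.03  0.08] | 1.0 0.1
```

View pics/w10a.png

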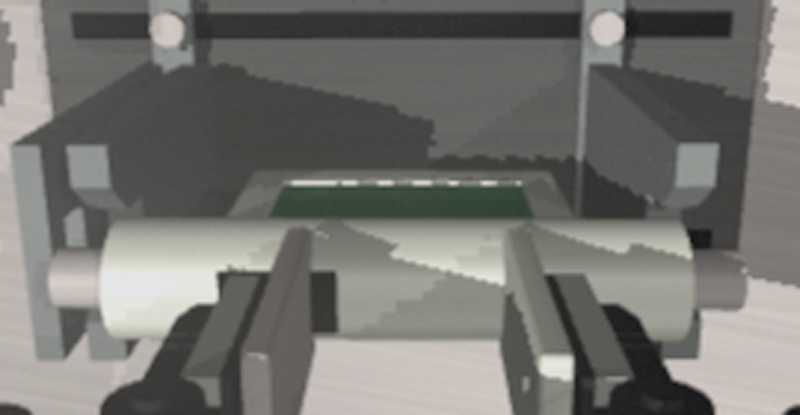

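View pics/s10a.png

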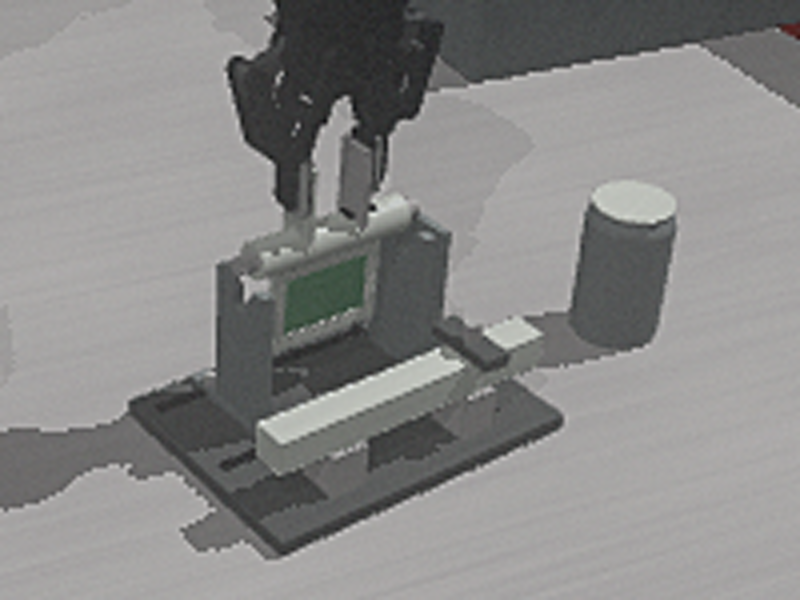

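Near view, in w10a pixels: plate tops centre at 392 and the door at 397.5. Allowing for depth, the door needs about 1.3 mm towards +y. Shifting, then lowering gently.

Request:
drive_tool(
  series=[
    [-0.3, 0, -1.3, 0, 0, 0, 40],
    [-0.3, 3, -1.3, 0, 0, 0, 40],
    [-0.3, 5, -1.3, 0, 0, 0, 40],
    [-0.3, 5, -1.3, 0, 0, 0, 40],
  ],
)

```text
clock: 10.2
tcp_pos: [0.5221, 0.183, 0.1412]
orientation: [-0.208, 2.121, -2.12]
contact_force: [-0.6, 0.7, -3.8]
grip_width: 0.0446
```

```bash
python3 - <<'E'
from h import *
rep()
d=snap('wrist','w11');
cv2.imwrite('pics/w11a.png',cv2.resize(d['frame'][140:280,115:385],(800,415),interpolation=cv2.INTER_CUBIC))
p=fr(11.2,.548,.0783);print(p)
go([*p,.140],-78.87)
E
```

```text
t 10.2 tcp [0.5221 0.183  0.1412] yawz -78.9 ydown [-0.002  0.    -1.   ] F [-0.6  0.7 -3.8] M [-0.01  0.    0.  ] w 44.6 q [-0.16  0.41 -0.36  1.91  0.19  0.85 -2.  ]
[0.52235488 0.18324921]
shift [-0.2  1.3 -0.1] turn [ 0.04 -0.04  0.11] | 1.0 0.1
```

View pics/w11a.png

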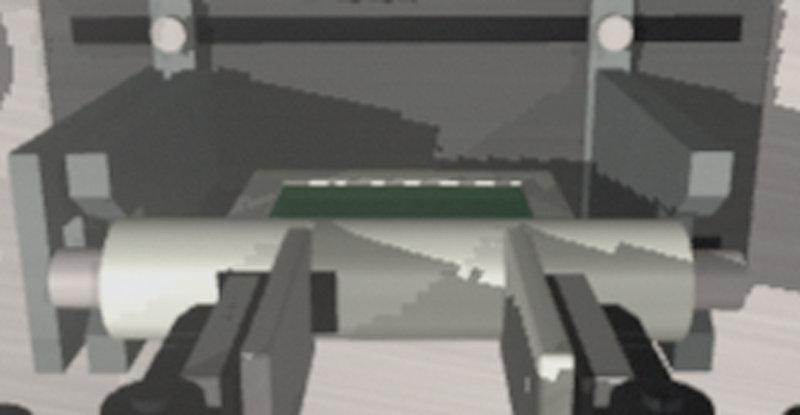

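Centred to about 0.2 mm: plate inner edges at 109 and 690, door ends at 100 and 695. Lowering in small steps while watching the force.

Request:
drive_tool(
  series=[
    [0, 2, 0, 0, 0, 0, 40],
    [0, 4, 0, 0, 0, 0, 40],
    [0, 6, 0, 0, 0, 0, 40],
  ],
)

```text
clock: 10.55
tcp_pos: [0.5221, 0.183, 0.1351]
orientation: [-0.208, 2.121, -2.12]
contact_force: [-1.5, 0.1, -4.2]
grip_width: 0.0446
```

Request:
drive_tool(
  series=[
    [0, 2, 0, 0, 0, 0, 40],
    [0, 3, 0, 0, 0, 0, 40],
    [0, 4, 0, 0, 0, 0, 40],
  ],
)

```text
clock: 10.85
tcp_pos: [0.5221, 0.183, 0.131]
orientation: [-0.208, 2.121, -2.12]
contact_force: [-0.9, -0.2, -4.5]
grip_width: 0.0446
```

```bash
python3 - <<'E'
from h import *
rep()
p=fr(11.2,.548,.0783);print(p)
go([*p,.140],-78.87)
E
```

```text
t 10.85 tcp [0.5221 0.183  0.131 ] yawz -78.91 ydown [-0.002  0.    -1.   ] F [-0.9 -0.2 -4.5] M [-0.01  0.04  0.05] w 44.6 q [-0.16  0.42 -0.36  1.92  0.2   0.83 -2.  ]
[0.52235488 0.18324921]
shift [-0.2 -9.  -0.2] turn [ 0.04 -0.04  0.12] | 9.0 0.1
```

Past the jam height with only the weight felt. Continuing.

Request:
drive_tool(
  series=[
    [0, 1.5, 0, 0, 0, 0, 40],
    [0, 3, 0, 0, 0, 0, 40],
    [0, 4, 0, 0, 0, 0, 40],
  ],
)

```text
clock: 11.15
tcp_pos: [0.5221, 0.183, 0.1268]
orientation: [-0.208, 2.121, -2.12]
contact_force: [-0.3, 0.1, -4.7]
grip_width: 0.0447
```

Request:
drive_tool(
  series=[
    [0, 1, 0, 0, 0, 0, 40],
    [0, 2, 0, 0, 0, 0, 40],
    [0, 3, 0, 0, 0, 0, 40],
  ],
)

```text
clock: 11.45
tcp_pos: [0.5221, 0.183, 0.1238]
orientation: [-0.208, 2.121, -2.12]
contact_force: [0.5, -0.0, -4.3]
grip_width: 0.0443
```

```bash
python3 - <<'E'
from h import *
rep()
E
```

```text
t 11.45 tcp [0.5221 0.183  0.1238] yawz -78.91 ydown [-0.002  0.    -1.   ] F [ 0.5 -0.  -4.3] M [ 0.   -0.08 -0.01] w 44.3 q [-0.16  0.43 -0.36  1.92  0.2   0.82 -2.01]
```

Request:
drive_tool(
  series=[
    [0, 1, 0, 0, 0, 0, 40],
    [0, 1.5, 0, 0, 0, 0, 40],
    [0, 1.5, 0, 0, 0, 0, 40],
  ],
)

```text
clock: 11.75
tcp_pos: [0.5222, 0.183, 0.1225]
orientation: [-0.208, 2.121, -2.12]
contact_force: [0.1, -0.8, -1.9]
grip_width: 0.0444
```

Request:
drive_tool(
  series=[
    [0, 0.7, 0, 0, 0, 0, 40],
    [0, 1, 0, 0, 0, 0, 40],
  ],
)

```text
clock: 11.95
tcp_pos: [0.5224, 0.183, 0.1221]
orientation: [-0.208, 2.121, -2.12]
contact_force: [-2.5, -2.5, 5.0]
grip_width: 0.0443
```

Seated at the same TCP height (0.1221) as in the stand. Opening gently.

Request:
drive_tool(
  series=[
    [0, 0, 0, 0, 0, 0, 48],
    [0, 0, 0, 0, 0, 0, 52],
    [0, 0, 0, 0, 0, 0, 56],
    [0, 0, 0, 0, 0, 0, 60],
    [0, 0, 0, 0, 0, 0, 64],
  ],
)

```text
clock: 12.45
tcp_pos: [0.5227, 0.1834, 0.1223]
orientation: [-0.207, 2.12, -2.119]
contact_force: [0.4, -0.1, -0.7]
grip_width: 0.0637
```

Request:
drive_tool(
  series=[
    [0, 0, 0, 0, 0, 0, 72],
    [0, 0, 0, 0, 0, 0, 80],
    [0, 0, 0, 0, 0, 0, 80],
  ],
)

```text
clock: 12.75
tcp_pos: [0.523, 0.1831, 0.1225]
orientation: [-0.206, 2.12, -2.12]
contact_force: [-0.1, 0.2, 0.1]
grip_width: 0.0799
```

```bash
python3 - <<'E'
from h import *
rep()
d=snap('wrist','w12')
E
```

```text
t 12.75 tcp [0.523  0.1831 0.1225] yawz -78.9 ydown [-0.  0. -1.] F [-0.1  0.2  0.1] M [-0.05 -0.04 -0.02] w 79.9 q [-0.17  0.44 -0.36  1.93  0.2   0.82 -2.01]
```

View pics/w12.png

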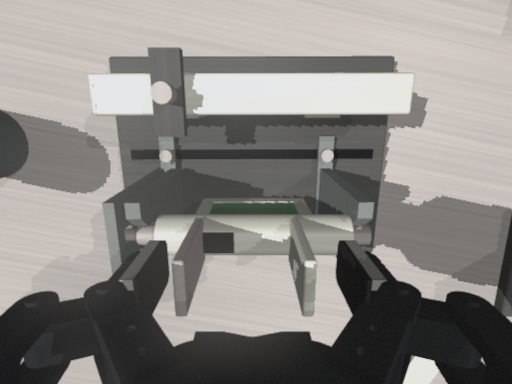

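The door is in the saddles, the fingers are clear of the tabs, and the pin is seen entering the keeper at about (133,234). Withdrawing straight up.

Request:
drive_tool(
  series=[
    [0, -10, 0, 0, 0, 0, 80],
    [0, -25, 0, 0, 0, 0, 80],
    [0, -45, 0, 0, 0, 0, 80],
    [0, -70, 0, 0, 0, 0, 80],
    [0, -100, 0, 0, 0, 0, 80],
  ],
)

```text
clock: 13.3
tcp_pos: [0.5227, 0.183, 0.2243]
orientation: [-0.207, 2.12, -2.12]
contact_force: [0.6, -0.2, 0.9]
grip_width: 0.08
```

Request:
drive_tool(
  series=[
    [0, -30, 0, 0, 0, 0, 80],
    [0, -70, 0, 0, 0, 0, 80],
    [0, -90, 0, 0, 0, 0, 80],
    [0, -90, 0, 0, 0, 0, 80],
  ],
)

```text
clock: 13.7
tcp_pos: [0.5244, 0.1841, 0.3195]
orientation: [-0.198, 2.119, -2.114]
contact_force: [0.1, 0.4, 0.2]
grip_width: 0.0802
```

```bash
python3 - <<'E'
from h import *
rep()
d=snap('wrist','w13');b=d['frame']
cv2.imwrite('pics/w13a.png',cv2.resize(b[80:230,150:350],(800,600),interpolation=cv2.INTER_CUBIC))
d=snap('scene','s13')
cv2.imwrite('pics/s13a.png',cv2.resize(d['frame'][130:250,190:350],(800,600),interpolation=cv2.INTER_CUBIC))
snap('top','t13')
E
```

```text
t 13.7 tcp [0.5244 0.1841 0.3195] yawz -78.89 ydown [ 0.007  0.003 -1.   ] F [0.1 0.4 0.2] M [ 0.05 -0.01 -0.03] w 80.2 q [-0.12  0.23 -0.39  1.72  0.09  1.21 -1.91]
```

View pics/w13a.png

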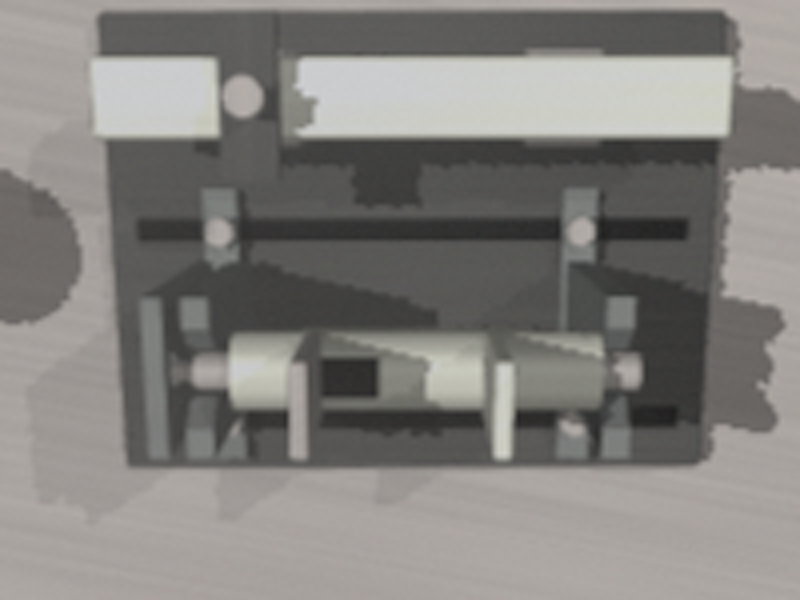

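View pics/s13a.png

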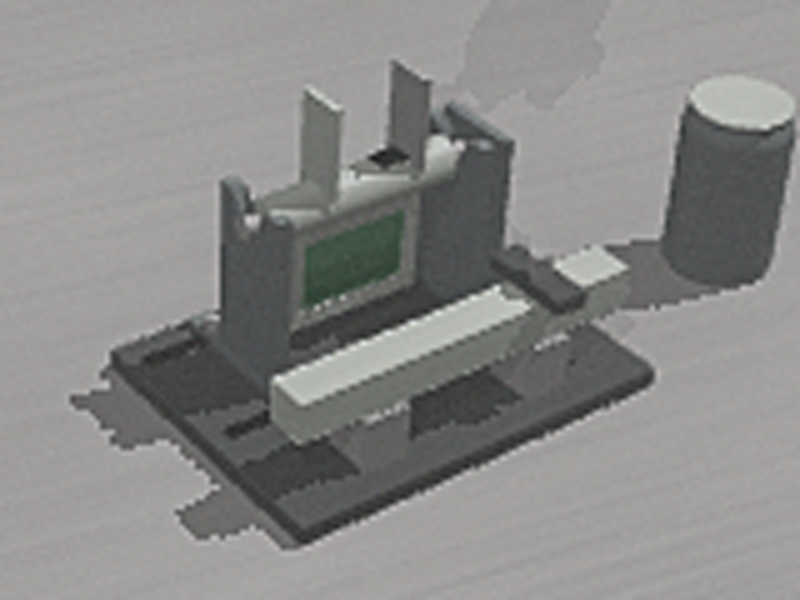

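View pics/s13.png

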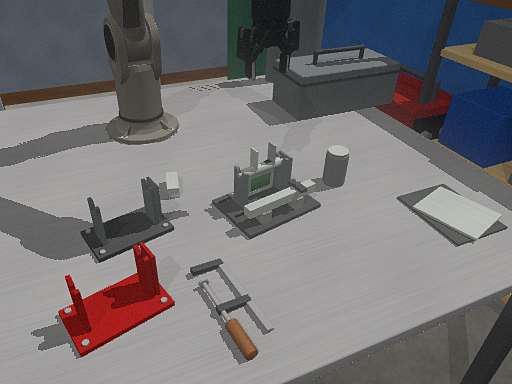

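The door hangs in both saddles, and the bystanders look unmoved. Checking tab spacing (pin out) and position numerically.

```bash
python3 - <<'E'
from h import *
np.set_printoptions(precision=4,suppress=True)
d=load('w13'); f=lambda uv,z:P(d,uv,4,(150,80),z)
T=f([(289,362),(308,362),(291,459),(309,459)],.156).mean(0);G=f([(494,362),(514,362),(494,459),(512,459)],.156).mean(0)
L=f([(180,298),(208,298),(188,459),(215,459)],.112).mean(0);Rr=f([(607,297),(636,297),(602,459),(630,459)],.112).mean(0)
m=(L+Rr)/2;yd=(L-Rr)/np.linalg.norm(L-Rr);v=T-G
print('tab spacing',np.linalg.norm(v),'lug+22.5 vs mid',yd@(G-m)+.0225,'angle',np.degrees(np.arctan2(v[1],v[0])-np.arctan2(yd[1],yd[0])),'perp',np.cross(yd[:2],((T+G)/2-m)[:2]))
a=cv2.absdiff(load('top0')['frame'],load('t13')['frame']).max(2)
for n,u,v in [('tin',108,232),('offcut',295,284),('clamp',288,120)]: print(n,(a[v-25:v+25,u-18:u+18]>40).sum())
E
```

```text
tab spacing 0.052486392060785925 lug+22.5 vs mid -0.002110234459510578 angle -0.06446011920998648 perp -0.0008167273771428692
tin 630
offcut 434
clamp 0<stdin>:7: DeprecationWarning: Arrays of 2-dimensional vectors are deprecated. Use arrays of 3-dimensional vectors instead. (deprecated in NumPy 2.0)
```

```bash
python3 - <<'E'
from h import *
a=cv2.absdiff(load('scene0')['frame'],load('s13')['frame']).max(2)
for n,x0,y0,x1,y1 in [('tin',322,146,350,188),('offcut',164,170,181,198),('clamp',190,258,272,358)]: print(n,(a[y0:y1,x0:x1]>40).sum())
E
```

```text
tin 0
offcut 0
clamp 0
```

```bash
python3 - <<'E'
from h import *
rep(); print(r.hand_in())
E
```

```text
t 13.85 tcp [0.5223 0.1828 0.3142] yawz -78.89 ydown [-0.001 -0.    -1.   ] F [ 0.3 -0.1 -0.4] M [ 0.05 -0.02  0.01] w 79.8 q [-0.12  0.23 -0.39  1.72  0.09  1.2  -1.91]
the job is handed in; nothing more can be done
None
```

I took the door off the stand with its pin pinched back and hung it on the fixture with both hinge ends down in the saddles. I then let the pin spring out, backed the arm clear and handed the job in at 13.9 s. The hand-in gives no verdict.

**Last checks:**
- **Height:** the door seated with the tool at 0.1221 m, the same height as when it hung in the stand. The last reading before I let go showed it pressing on the saddles with about 9 N.
- **Position:** it sits about 2.1 mm off the carriage middle towards −y, inside the 2.5 mm play. It is within about 1 mm of the hinge axis in x and aligned to about 0.1°.
- **Pin:** the tabs measure 52.5 mm apart, against 53 mm nominal for the pin fully out.
- **Bystanders:** the clamp, offcut and tin show no change between the first and last scene pictures.

**What disagreed:**
- The top-view comparison showed changed pixels around the tin and the offcut. I took these to be the arm and its shadow, since the scene view showed nothing there.
- The close wrist view gave the door position about 1 mm off the tool reading. I centred it by comparing the door with the saddle plates in the same picture. I did not touch a plate to feel for it, and it went in without contact.

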